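# Unclip the brass drift and stand it in the pot

## Task

Take the brass drift out of the clip rack: grip it by its upper end and snap it straight forward out of the mouth of its spring clip (its collar stops it from being drawn upward). Then lower it, foot first, to the bottom of the blue pot and let go without dropping it in. Leave the dark steel drift and the pale aluminium drift standing in their clips.

Things in the scene. Friction and masses are not known exactly. Their poses are not given: they have to be found in the camera images.
- brass_center (a point): Take this drift: brass-yellow round bar, 22 mm thick, 175 mm long, 0.4 kg. Point: middle of its axis, 87.5 mm above its foot; z: foot to top. At the start +x points into its clip; pull along -x (roughly to the robot), 50 mm clears all. Grip it about 47 mm above this point, fingers closing along its y. A 30 mm wide collar 54 to 64 mm above the foot keeps it from rising through the clip.
- steel_center (a point): Bystander to leave in its clip: nearly black steel drift, same shape and size. Point: middle of its axis, half-way up; z: long axis. All three clips are alike: a C of two sprung steel jaws round the bar, 84 to 100 mm above the bench, mouth toward -x of the bars. It springs open at a pull of about 10 N (5 to 20 N); the bar is free after 20 mm.
- alu_center (a point): Bystander to leave in its clip: pale silvery aluminium drift, same shape and size. Point: middle of its axis, half-way up; z: long axis. The fixed plywood rack, 250 mm wide, has its three clips in a row, 80 mm apart; which drift is in which varies. Bars stand on its 8 mm base, tops 183 mm above the bench. The board behind is 104 mm high, its front 26 mm from the bars' axes.
- pot: Blue painted steel pot, fixed to the bench between rack and robot: an upright round tube, 72 mm outside and 64 mm inside diameter, 95 mm high, open at the top, on a 100 x 100 x 5 mm foot plate. Origin: on the tube's axis at the bench top; its inside floor is 6 mm higher; z up. The drift stands in it foot down and may lean on the wall.
Mind the look-alikes: they are no part of the job. What is shaped like the part that bears brass_center but green is not meant.

How it is judged:
By the outcome, as a careful person would: the job done as asked, in the order asked, and still so for the second after the job is handed in, with the robot touching nothing.
It also fails if it takes over 32 s, if anything falls off the work surface, if the arm or the gripper's body presses on something with over 40 N, if the wrist force passes 120 N, or if a joint passes its speed limit or range.

## Robot

A 7-joint arm with a two-finger parallel gripper is mounted at the origin on a cart in front of the work surface, level with it; the furniture and walls round the work are solid. World frame = base frame: x ahead of the robot, y to its left, z up, the work surface at z = 0. Lengths are in m, angles in rad, forces in N, time in s.
With the tool pointing down it reaches from about 0.4 to 0.85 m from the base axis. Payload 4.5 kg.
Tool frame: the origin (TCP) lies at the very end of the fingers, on their centre line; the grasp point (between the pads) lies 19 mm behind it (tcp_to_grasp is the z of the grasp point in the tool frame, in m); z points along the fingers, y is the line along which they close (so a half turn about z gives the same grasp; the last joint's range is limited). The gripper opens to 88 mm and grips with 3 to 60 N. Pads are 18 mm wide; open, the fingers measure 123 mm over their backs; the gripper's body (75 mm by 187 mm) begins 45 mm behind the grasp point.
Start: joints at [1.32, 0.689, -0.195, 1.565, 0.157, 0.902, -0.215], TCP at [0.176, -0.6, 0.205] pointing down, gripper open.
Joint ranges: [-3.01, 3.01], [-0.46, 2.08], [-1.47, 1.51], [0.13, 2.56], [-1, 4.14], [0.04, 2.09], [-2.66, 2.66]. Speed limits (rad/s): [2.57, 2.57, 3.14, 3.14, 3.14, 3.14, 3.14].

## Interface

Orientations are given as a unit quaternion [x, y, z, w].
In Python, from plant import * gives the robot as it stands. The module is installed in compiled form; this text tells all that it offers.
- The arm moves only by the shell command python3 -m jog 'ROWS' [OPENING] [FORCE]. ROWS is JSON, a list that holds one entry, the list of rows, each a list of 6 numbers: the shift along the tool's x, y, z in m, then the turn, a rotation vector about the tool's x, y, z in rad. In form: [[[dx, dy, dz, ax, ay, az], ...]]. A call has 1 to 12 rows; each row shifts and turns the commanded pose from where the row before left it, along the tool's axes as they then stand; what a row does not reach is not made up. A row lasts 1/8 s, in which the tool goes at most 62.5 mm and 10.7 degrees, less where a joint would pass 70% of its speed; a pose out of reach is approached as far as the arm can. A call with a gripper value outside its range is refused whole. OPENING is the finger opening in m, from 0 to 0.0881, set as the call begins (- or left out, the last holds). The fingers move at their own pace and stop on an object; FORCE is the grip in N (left out, the last holds). Time passes only in rows, so rows that do not move let the fingers close. It gives the time, the measured TCP pose, the force, the opening and the grip force at its end, in the units of the state.
- get_state(): the state, without advancing time (a new reading comes with each control period).
- snapshot(name): name is "scene" or "top" or "wrist"; returns a dict with "frame" (480x640x3 uint8, red, green, blue), "mtx" (3x3 intrinsics, pixels), "xyz" and "orientation" of the camera in the world; the wrist camera has in their place "mount" (4x4, takes a point from camera to tool coordinates, whose origin is the TCP and whose axes are the flange's). Camera axes: x right, y down, z forward; pixel columns grow to the right and rows downward; lengths in m; the calibration is good to about 2 mm. A picture is of the moment at which its call begins: read the wrist's pose just before it. There is no depth.
- finish_job(): hands the job in; it is judged then, once.
The state is a dict: "clock": time; "q": joint angles; "qd": joint speeds; "joint_torque": joint torques, N m; "tool_pos": TCP position; "eef_rot": TCP orientation; "contact_force": force on the tool from outside, world axes, zero at the start; "moment": the same for the moment, N m; "opening": opening from 0.0 (shut) to 1.0 (fully open); "finger_force": force on a finger pad.
Only numpy, scipy, OpenCV 4.12 (cv2) and the standard library are available. Lean on these libraries where they do the work, as an engineer would, in place of code of your own. Each camera call takes 0.05 s, during which the arm holds its last target. There are 200 camera calls.

## Working session

There is one attempt and no reset: what is moved stays moved. The work goes in short steps, Python scripts to look and compute and a shell command to move; the robot and the scene stay as the last step left them, time stands still between calls to the robot, and variables do not carry over. Pictures are saved under pics/ and viewed, at most 10 in all, crops included, and the job is handed in when it is done.

```bash
mkdir -p pics; python3 - <<'E'
from plant import *
import cv2,pickle,numpy as np
s=get_state(); print({k:np.round(v,3).tolist() for k,v in s.items()})
d={n:snapshot(n) for n in("scene","top")}
pickle.dump(d,open('s0.pkl','wb'))
for n in d:
    cv2.imwrite(f'pics/{n}0.png',d[n]['frame'][:,:,::-1]); print(n,d[n]['mtx'].tolist(),d[n]['xyz'],d[n]['orientation'])
E
```

```text
{'clock': 0.0, 'q': [1.32, 0.69, -0.195, 1.566, 0.157, 0.902, -0.215], 'qd': [0.0, 0.001, 0.001, 0.001, 0.001, -0.001, -0.001], 'joint_torque': [0.001, -52.756, -1.266, -15.343, -0.053, 0.007, 0.0], 'tool_pos': [0.175, -0.599, 0.204], 'eef_rot': [0.99, 0.142, -0.0, -0.001], 'contact_force': [-0.345, 0.201, -0.356], 'moment': [-0.01, 0.029, -0.03], 'finger_force': 0.0, 'opening': 0.999}
scene [[530.9573842820207, 0.0, 318.4870414621352], [0.0, 530.9573842820207, 243.04524886659223], [0.0, 0.0, 1.0]] [0.18646721 0.31627059 0.76596875] [-0.38308301  0.8646319  -0.29888164  0.12778442]
top [[457.68032749605356, 0.0, 327.26326433149177], [0.0, 457.68032749605356, 242.5862592836094], [0.0, 0.0, 1.0]] [ 0.45211287 -0.06316657  0.92035202] [ 0.71509943 -0.69603192  0.04994533 -0.04096139]
```

View pics/scene0.png

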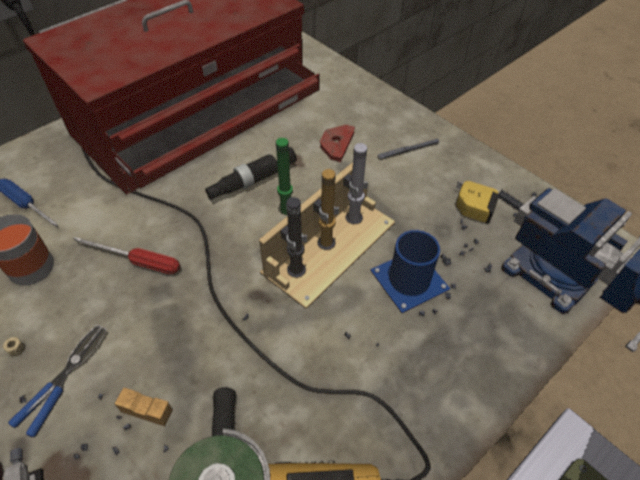

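View pics/top0.png

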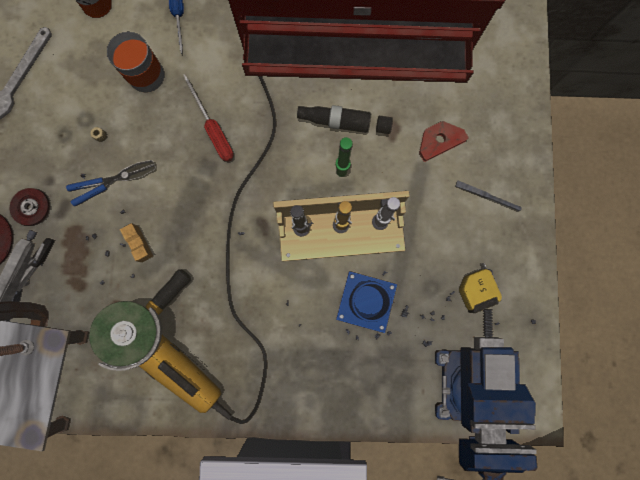

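Scene image: steel drift at (295,235), brass at (327,208), aluminium at (357,183), a green look-alike standing behind the rack at (284,175), and the pot at (413,262). The brass-yellow one in the middle clip (top view, 344,212) is the one meant. The green one is excluded by its colour and because it isn't in a clip. Next: one enlarged crop and measurements.

```bash
cat > h.py <<'E'
import numpy as np,cv2,pickle
from scipy.spatial.transform import Rotation as R
def ray(c,uv,pose=None):
    p,r=(c['xyz'],R.from_quat(c['orientation']).as_matrix()) if pose is None else pose
    d=r@np.linalg.inv(c['mtx'])@[uv[0],uv[1],1]; return np.array(p),d/np.linalg.norm(d)
def onz(c,uv,z,pose=None):
    p,d=ray(c,uv,pose); return p+d*(z-p[2])/d[2]
def tri(a,b):
    (p,d),(q,e)=a,b; A=np.c_[d,-e]; t=np.linalg.lstsq(A,q-p,rcond=None)[0]
    x,y=p+t[0]*d,q+t[1]*e; return (x+y)/2,np.linalg.norm(x-y)
E
python3 - <<'E'
from h import *
d=pickle.load(open('s0.pkl','rb'))
t=d['top']['frame'][180:350,260:430]; s=d['scene']['frame'][120:320,240:460]
a=cv2.resize(t,None,fx=2.3,fy=2.3,interpolation=2); b=cv2.resize(s,(390,355),interpolation=2)
c=np.zeros((391,790,3),np.uint8); c[:,:391]=a; c[:355,395:785]=b
cv2.imwrite('pics/crop.png',c[:,:,::-1])
for n,box in(('top',(180,350,260,430)),('scene',(120,320,240,460))):
    f=d[n]['frame']; h=cv2.cvtColor(f,cv2.COLOR_RGB2HSV); m=np.zeros(f.shape[:2],np.uint8)
    y0,y1,x0,x1=box; m[y0:y1,x0:x1]=255
    for nm,lo,hi in(('blue',(105,120,20),(125,255,255)),('brass',(12,150,60),(24,255,255))):
        k=cv2.inRange(h,lo,hi)&m
        cs=[q for q in cv2.findContours(k,0,1)[0] if cv2.contourArea(q)>25]
        for q in cs: print(n,nm,cv2.contourArea(q),cv2.boundingRect(q),np.round(cv2.minAreaRect(q)[0],1))
E
```

```text
top blue 2379.0 (337, 272, 60, 61) [366.5 301.7]
top brass 37.5 (340, 202, 11, 11) [344.8 206.5]
scene blue 2725.5 (372, 231, 77, 81) [413.7 269.5]
```

View pics/crop.png

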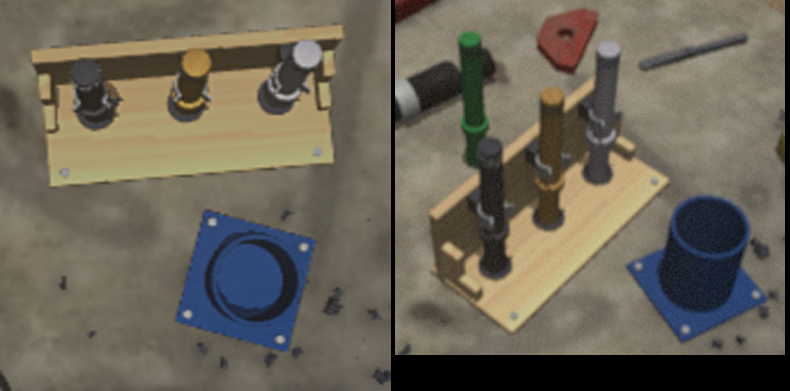

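The crop confirms it: brass drift in the middle clip (crop top at 197,62), steel on its left, aluminium on its right. The green one stands outside the rack.

```bash
python3 - <<'E'
from h import *
d=pickle.load(open('s0.pkl','rb')); T,S=d['top'],d['scene']
tc=lambda x,y:(x/2.3+260-.3,y/2.3+180-.3); sc=lambda x,y:((x-395)*220/390+240,y*200/355+120)
P=[onz(T,tc(*p),.183) for p in((87,71),(196,62),(307,54))]; Q=[onz(S,sc(*p),.183) for p in((490,146),(551,97),(607,49))]
print(np.round(P,4),np.round(Q,4),sep='\n')
for A in(P,Q): v=A[2]-A[0]; print(np.linalg.norm(v),np.degrees(np.arctan2(v[1],v[0])))
print('pot plate',onz(T,(366.5,301.7),.005),'rim',onz(T,tc(252,277),.095),'rim scene',onz(S,sc(709,229),.095))
print('rack front corners',onz(T,tc(53,185),.008),onz(T,tc(333,161),.008))
E
```

```text
[[ 0.5991 -0.0212  0.183 ]
 [ 0.6079 -0.0987  0.183 ]
 [ 0.6161 -0.1781  0.183 ]]
[[ 0.6003 -0.0176  0.183 ]
 [ 0.6084 -0.0948  0.183 ]
 [ 0.6194 -0.175   0.183 ]]
0.15776639828339822 -83.83756506658095
0.15858205784019816 -83.08807694328027
pot plate [ 0.45451649 -0.15426519  0.005     ] rim [ 0.45719091 -0.15022573  0.095     ] rim scene [ 0.45532043 -0.14867284  0.095     ]
rack front corners [0.53247479 0.01474442 0.008     ] [ 0.56021423 -0.22886294  0.008     ]
```

```bash
python3 -m jog '[[[0,0,-0.04,0,0,0.043],[0,0,-0.04,0,0,0.043],[0,0,-0.04,0,0,0.043],[0,0,-0.04,0,0,0.042]]]' 0.06 40
python3 -m jog '[[[0.045,-0.033,0,0,0,0],[0.045,-0.033,0,0,0,0],[0.045,-0.033,0,0,0,0],[0.045,-0.033,0,0,0,0],[0.045,-0.033,0,0,0,0],[0.045,-0.033,0,0,0,0],[0.0315,-0.042,0,0,0,0],[0.0315,-0.042,0,0,0,0],[0.0315,-0.042,0,0,0,0],[0.0315,-0.042,0,0,0,0],[0.0315,-0.042,0,0,0,0],[0.0315,-0.042,0,0,0,0]]]'
python3 - <<'E'
from plant import *
import cv2,pickle,numpy as np
s=get_state(); c=snapshot("wrist"); pickle.dump((s,c),open('w1.pkl','wb'))
cv2.imwrite('pics/w1.png',c['frame'][:,:,::-1])
print({k:np.round(v,3).tolist() for k,v in s.items()},c['mount'])
E
```

```text
clock: 0.6
tool_pos: [0.1754, -0.5994, 0.3657]
eef_rot: [0.998, 0.056, -0.0, -0.0]
contact_force: [0.5, -0.4, 0.1]
opening: 0.683
finger_force: 0.0
clock: 2.1
tool_pos: [0.5809, -0.0992, 0.3644]
eef_rot: [0.998, 0.057, -0.0, 0.0]
contact_force: [-0.0, 0.3, 0.1]
opening: 0.679
finger_force: 0.0
{'clock': 2.1, 'q': [0.232, 0.496, -0.244, 1.429, 0.122, 1.232, -1.482], 'qd': [-0.689, 0.225, -0.021, -0.4, 0.058, 0.182, -0.684], 'joint_torque': [2.665, -48.696, -1.866, -17.487, -0.178, -0.137, 0.71], 'tool_pos': [0.581, -0.099, 0.364], 'eef_rot': [0.998, 0.057, -0.0, 0.0], 'contact_force': [-0.0, 0.265, 0.14], 'moment': [0.029, -0.021, -0.037], 'finger_force': 0.0, 'opening': 0.679} [[-1.31506100e-03 -9.62765713e-01 -2.70333965e-01  7.08284579e-02]
 [ 9.99999060e-01 -1.37106263e-03  1.83193018e-05  1.77893414e-04]
 [-3.88281994e-04 -2.70333687e-01  9.62766611e-01 -1.80829174e-01]
 [ 0.00000000e+00  0.00000000e+00  0.00000000e+00  1.00000000e+00]]
```

View pics/w1.png

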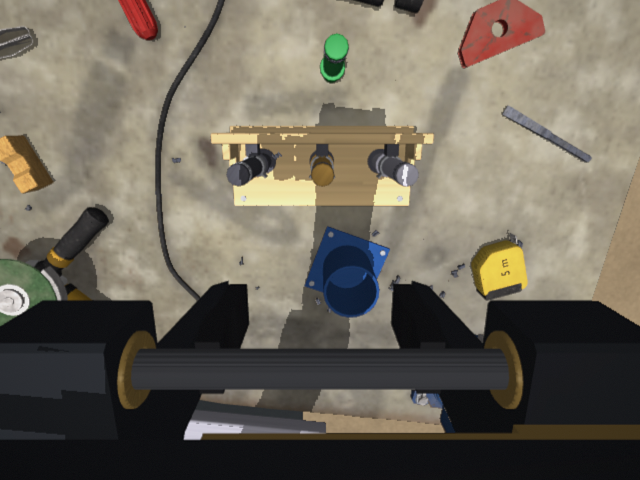

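The wrist view shows the brass top at (322,176), steel at (238,175), aluminium at (406,175) and the pot rim centred near (351,290). The rack lies level in the image, so the yaw is right.

```bash
python3 - <<'E'
from plant import *
from h import *
def look():
    s=get_state(); c=snapshot("wrist"); r=R.from_quat(s['eef_rot']).as_matrix(); M=np.array(c['mount'])
    return s,c,(np.array(s['tool_pos'])+r@M[:3,3], r@M[:3,:3])
s,c,p=look()
f=c['frame'];h=cv2.cvtColor(f,cv2.COLOR_RGB2HSV)
print(s['tool_pos'],np.abs(s['qd']).max())
b=cv2.HoughCircles(cv2.GaussianBlur(h[:,:,2],(3,3),0)[140:210,220:420],cv2.HOUGH_GRADIENT,1,30,param1=120,param2=10,minRadius=8,maxRadius=14)
if b is not None:
  for x,y,rr in b[0]: print('circ',x+220,y+140,rr,onz(c,(x+220,y+140),.183,p).round(4))
for uv in((238,175),(322,176),(406,175)): print(uv,onz(c,uv,.183,p).round(4))
k=cv2.inRange(h,(105,120,20),(125,255,255))[220:330,290:400]
q=max(cv2.findContours(k,0,1)[0],key=cv2.contourArea); print(np.add(cv2.boundingRect(q),(290,220,0,0)))
for u in((324,290),(378,290),(351,290),(351,316)): print(u,onz(c,u,.095,p).round(4))
cv2.imwrite('pics/w2.png',cv2.resize(f[130:330,215:425],(630,600),interpolation=2)[:,:,::-1])
E
```

```text
[ 0.58426144 -0.08910496  0.36415556] 0.1292215728091965
circ 334.5 180.5 11.0 [ 0.6121 -0.0987  0.183 ]
circ 388.5 165.5 12.2 [ 0.6322 -0.1469  0.183 ]
circ 250.5 178.5 12.2 [ 0.6041 -0.0196  0.183 ]
(238, 175) [ 0.6059 -0.0076  0.183 ]
(322, 176) [ 0.6148 -0.0864  0.183 ]
(406, 175) [ 0.6256 -0.1647  0.183 ]
[312 231  85  90]
(324, 290) [ 0.4627 -0.1081  0.095 ]
(378, 290) [ 0.4714 -0.1762  0.095 ]
(351, 290) [ 0.467  -0.1422  0.095 ]
(351, 316) [ 0.431  -0.1474  0.095 ]
```

View pics/w2.png

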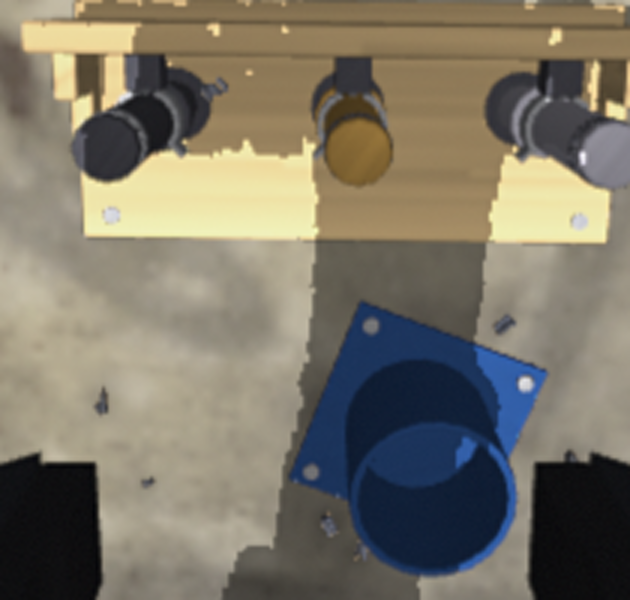

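The enlarged view was taken while the arm was still settling. I'll let it settle and measure again.

```bash
python3 -m jog '[[[0,0,0,0,0,0],[0,0,0,0,0,0],[0,0,0,0,0,0]]]'
cat >> h.py <<'E'
def look():
    from plant import get_state,snapshot
    s=get_state(); c=snapshot("wrist"); r=R.from_quat(s['eef_rot']).as_matrix(); M=np.array(c['mount'])
    return s,c,(np.array(s['tool_pos'])+r@M[:3,3], r@M[:3,:3])
E
python3 - <<'E'
from h import *
s,c,p=look(); f=c['frame'];h=cv2.cvtColor(f,cv2.COLOR_RGB2HSV)
print(s['tool_pos'],np.abs(s['qd']).max())
b=cv2.HoughCircles(cv2.GaussianBlur(h[:,:,2],(3,3),0)[140:210,220:430],cv2.HOUGH_GRADIENT,1,30,param1=120,param2=10,minRadius=8,maxRadius=14)
for x,y,rr in b[0]: print('circ',x+220,y+140,rr,onz(c,(x+220,y+140),.183,p).round(4))
cv2.imwrite('pics/w3.png',cv2.resize(f[130:330,215:425],(630,600),interpolation=2)[:,:,::-1])
import pickle; pickle.dump((s,c,p),open('w3.pkl','wb'))
E
```

```text
clock: 2.58
tool_pos: [0.58, -0.1023, 0.3649]
eef_rot: [0.998, 0.056, -0.0, 0.0]
contact_force: [2.0, 1.0, -0.1]
opening: 0.683
finger_force: 0.0
[ 0.5799819  -0.10226991  0.36486759] 0.006207933458178541
circ 318.5 173.5 11.0 [ 0.612 -0.098  0.183]
circ 235.5 171.5 12.2 [ 0.6053 -0.0202  0.183 ]
circ 377.5 160.5 12.2 [ 0.63   -0.1515  0.183 ]
circ 404.5 174.5 12.2 [ 0.62   -0.1788  0.183 ]
```

View pics/w3.png

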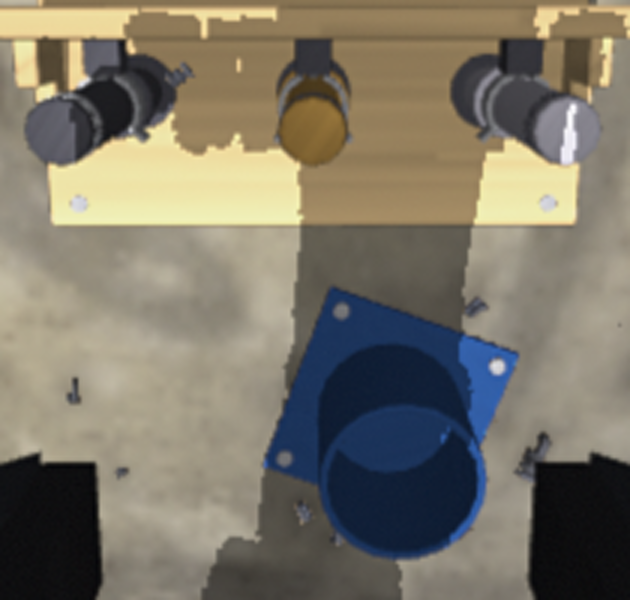

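```bash
python3 -c "
from h import *
s,c,p=pickle.load(open('w3.pkl','rb')); print(onz(c,(349.2,290.3),.095,p),onz(c,(319.3,173.3),.183,p))"
python3 -m jog '[[[0.016,0,0.02,0,0,0],[0.015,0,0.03,0,0,0],[0,0,0.04,0,0,0],[0,0,0.04,0,0,0],[0,0,0.035,0,0,0],[0,0,0.03,0,0,0],[0,0,0.02,0,0,0],[0,0,0.014,0,0,0],[0,0,0.006,0,0,0],[0,0,0.003,0,0,0],[0,0,0,0,0,0],[0,0,0,0,0,0]]]'
```

```text
[ 0.46008564 -0.15391408  0.095     ] [ 0.61230801 -0.09873803  0.183     ]
clock: 4.12
tool_pos: [0.6118, -0.0971, 0.1274]
eef_rot: [0.998, 0.057, 0.001, 0.0]
contact_force: [-0.2, 0.8, -0.6]
opening: 0.682
finger_force: 0.0
```

```bash
python3 -m jog '[[[0,0,0,0,0,0],[0,0,0,0,0,0],[0,0,0,0,0,0],[0,0,0,0,0,0],[0,0,0,0,0,0],[0,0,0,0,0,0]]]' 0.0 55
```

```text
clock: 4.88
tool_pos: [0.6115, -0.0975, 0.1269]
eef_rot: [0.998, 0.057, 0.0, 0.0]
contact_force: [1.2, -1.4, -0.5]
opening: 0.238
finger_force: 55.0
```

```bash
python3 -m jog '[[[-0.005,0,0,0,0,0],[-0.005,0,0,0,0,0],[-0.006,0,0,0,0,0],[-0.006,0,0,0,0,0],[-0.006,0,0,0,0,0],[-0.008,0,0,0,0,0],[-0.008,0,0,0,0,0],[-0.01,0,0,0,0,0],[-0.01,0,0,0,0,0],[-0.006,0,0,0,0,0],[0,0,0,0,0,0],[0,0,0,0,0,0]]]'
python3 - <<'E'
from plant import *
import cv2,numpy as np
s=get_state(); a=snapshot("scene")['frame'];w=snapshot("wrist")['frame']
o=np.zeros((480,800,3),np.uint8); o[:,:400]=cv2.resize(a[80:320,220:420],(400,480)); o[:300,400:]=cv2.resize(w,(400,300))
cv2.imwrite('pics/p1.png',o[:,:,::-1])
E
```

```text
clock: 6.38
tool_pos: [0.5423, -0.1049, 0.1269]
eef_rot: [0.998, 0.057, 0.0, -0.0]
contact_force: [-0.3, 0.7, -2.7]
opening: 0.237
finger_force: 55.0
```

View pics/p1.png

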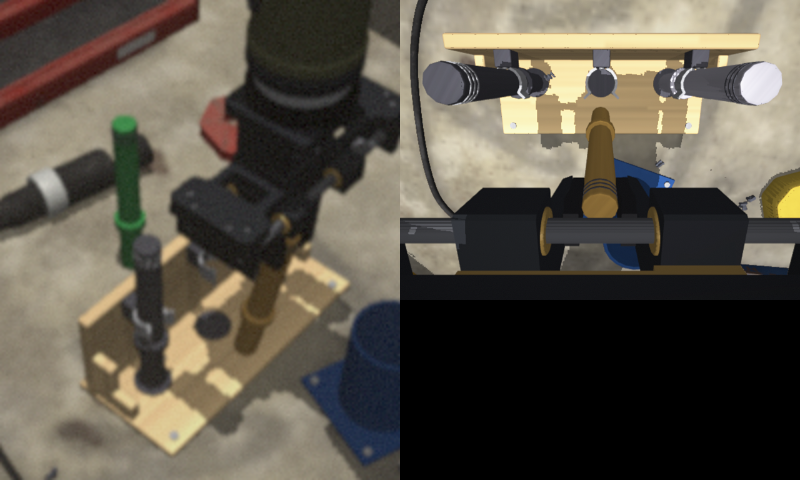

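The scene view shows the brass drift free of its clip (foot at about 342,256) with steel and aluminium still standing, but it leans in the grip. I'll work out the tilt from the foot and collar rays.

```bash
python3 - <<'E'
from plant import *
from h import *
s,w,p=look(); S=snapshot("scene")
print(s['tool_pos'])
r=R.from_quat(s['eef_rot']).as_matrix(); g=np.array(s['tool_pos'])-.019*r[:,2]
for n,uv in(('foot',(342.5,256)),('collar',(349,236.5))):
    o,d=ray(S,uv); x=o+d*((g-o)@r[:,1])/(d@r[:,1]); print(n,x.round(4),'tool',(r.T@(x-g)).round(4))
h=cv2.cvtColor(w['frame'],cv2.COLOR_RGB2HSV); k=cv2.inRange(h,(10,130,40),(26,255,255)); k[:, :285]=0;k[:,360:]=0;k[:160]=0;k[350:]=0
for v in range(164,300,6):
    u=np.flatnonzero(k[v]); print(v,(u.min(),u.max(),len(u)) if len(u) else None,end=' ')
for uv in((320,176),(320,170)):
    o,d=ray(w,uv,p); x=o+d*((g-o)@r[:,1]+0)/(d@r[:,1]) if 0 else None
    for L in(.12,.125,.13):
        y=o+d*((g[2]-L)-o[2])/d[2]; print(uv,L,(r.T@(y-g)).round(4))
for X in(0,.02,.04):
    q=p[1].T@(g+r@[X,0,.134*np.cos(np.arcsin(X/.134))]-p[0]); print('foot pred px',X,(w['mtx']@q/q[2]).round(1))
    q=p[1].T@(g+r@[-X*.04/.134,0,-.04]-p[0]); print(' top pred',(w['mtx']@q/q[2]).round(1))
E
```

```text
[ 0.54232437 -0.10490948  0.1268652 ]
foot [ 0.5717 -0.1015  0.0022] tool [0.0295 0.     0.1436]
collar [ 0.5612 -0.1027  0.0669] tool [0.019 0.    0.079]
164 None 170 None 176 (np.int64(310), np.int64(330), 21) 182 (np.int64(308), np.int64(333), 26) 188 (np.int64(307), np.int64(334), 28) 194 (np.int64(306), np.int64(335), 30) 200 (np.int64(301), np.int64(339), 39) 206 (np.int64(299), np.int64(342), 44) 212 (np.int64(298), np.int64(343), 46) 218 (np.int64(298), np.int64(342), 45) 224 (np.int64(301), np.int64(340), 40) 230 (np.int64(302), np.int64(338), 37) 236 (np.int64(302), np.int64(339), 38) 242 (np.int64(301), np.int64(340), 40) 248 (np.int64(301), np.int64(340), 40) 254 (np.int64(300), np.int64(341), 42) 260 (np.int64(299), np.int64(341), 43) 266 (np.int64(299), np.int64(342), 44) 272 (np.int64(298), np.int64(342), 45) 278 (np.int64(297), np.int64(343), 47) 284 (np.int64(296), np.int64(344), 49) 290 (np.int64(295), np.int64(344), 36) 296 (np.int64(295), np.int64(344), 27) (320, 176) 0.12 [0.0391 0.0005 0.12  ]
(320, 176) 0.125 [0.0386 0.0005 0.125 ]
(320, 176) 0.13 [0.038  0.0005 0.13  ]
(320, 170) 0.12 [0.0435 0.0005 0.12  ]
(320, 170) 0.125 [0.043  0.0005 0.125 ]
(320, 170) 0.13 [0.0425 0.0005 0.13  ]
foot pred px 0 [319.4 223.5   1. ]
 top pred [319.3 336.8   1. ]
foot pred px 0.02 [319.3 198.9   1. ]
 top pred [319.3 351.6   1. ]
foot pred px 0.04 [319.3 173.7   1. ]
 top pred [319.3 365.9   1. ]
```

```bash
python3 -m jog '[[[0,0,-0.015,0,0,0],[0,0,-0.025,0,0,0],[0,0,-0.025,0,0,0],[0,0,-0.025,0,0,0],[0,0,-0.025,0,0,0],[0,0,-0.015,0,0,0],[0,0,0,0,-0.05,0],[0,0,0,0,-0.06,0],[0,0,0,0,-0.06,0],[0,0,0,0,-0.048,0],[0,0,0,0,0,0],[0,0,0,0,0,0]]]'
python3 - <<'E'
from plant import *
from h import *
s,w,p=look(); S=snapshot("scene")
o=np.zeros((480,800,3),np.uint8); o[:,:400]=cv2.resize(S['frame'][60:300,220:420],(400,480)); o[:300,400:]=cv2.resize(w['frame'],(400,300))
cv2.imwrite('pics/p2.png',o[:,:,::-1]); pickle.dump((s,w,p,S),open('p2.pkl','wb'))
E
```

```text
clock: 8.07
tool_pos: [0.5415, -0.1051, 0.2569]
eef_rot: [0.992, 0.056, -0.108, 0.006]
contact_force: [-0.2, -0.1, -2.5]
opening: 0.235
finger_force: 55.0
```

View pics/p2.png

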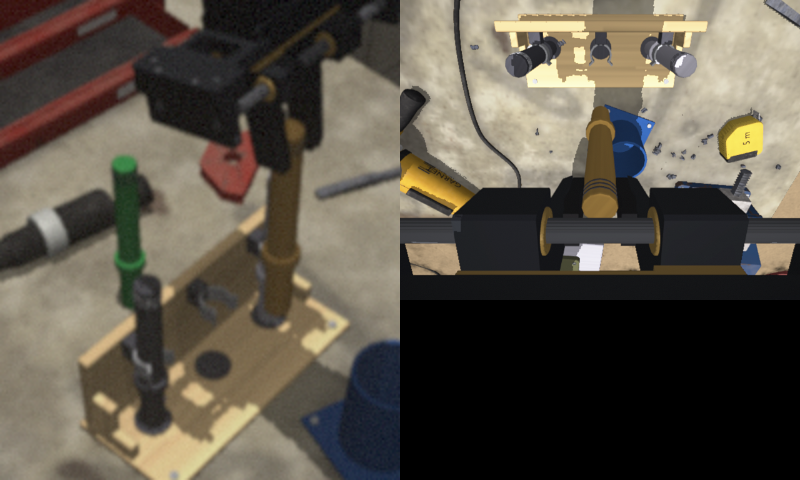

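The drift now hangs nearly vertical in the grip (scene: top 365,122, foot 358,216). Steel and aluminium are still standing. I'll compute the foot position and the shift to the pot.

```bash
python3 - <<'E'
from h import *
s,w,p,S=pickle.load(open('p2.pkl','rb'))
r=R.from_quat(s['eef_rot']).as_matrix(); g=np.array(s['tool_pos'])-.019*r[:,2]
print('g',g,'tool x,y,z',r.T.round(3).tolist())
for n,uv in(('foot',(358,215)),('collar',(360.5,186.5)),('top',(366,122.5))):
    o,d=ray(S,uv); x=o+d*((g-o)@r[:,1])/(d@r[:,1]); print(n,x.round(4))
rim=np.array([.4585,-.152,0]); ft=np.array([g[0],g[1],0])
print('shift to pot in tool axes',(r.T@(rim-ft)).round(4))
print('1cm down in tool',(r.T@[0,0,-.01]).round(5))
E
```

```text
g [ 0.54561231 -0.10466379  0.27547807] tool x,y,z [[0.97, 0.111, -0.216], [0.113, -0.994, 0.0], [-0.214, -0.025, -0.976]]
foot [ 0.5476 -0.1045  0.1324]
collar [ 0.5483 -0.1044  0.1964]
top [ 0.5498 -0.1042  0.3153]
shift to pot in tool axes [-0.0898  0.0371  0.0198]
1cm down in tool [ 0.00216 -0.       0.00976]
```

```bash
python3 -m jog '[[[-0.01,0.004,0.002,0,0,0],[-0.018,0.0075,0.004,0,0,0],[-0.02,0.008,0.0045,0,0,0],[-0.02,0.008,0.0045,0,0,0],[-0.016,0.0065,0.0035,0,0,0],[-0.0076,0.0031,0.0017,0,0,0],[0,0,0,0,0,0],[0,0,0,0,0,0],[0,0,0,0,0,0]]]'
python3 - <<'E'
from plant import *
from h import *
s,w,p=look(); S=snapshot("scene"); T=snapshot("top")
r=R.from_quat(s['eef_rot']).as_matrix(); g=np.array(s['tool_pos'])-.019*r[:,2]; print(g)
o=np.zeros((480,800,3),np.uint8); o[:,:400]=cv2.resize(S['frame'][80:320,300:500],(400,480)); o[:300,400:]=cv2.resize(w['frame'][140:320,200:440],(400,300))
cv2.imwrite('pics/p3.png',o[:,:,::-1])
E
```

```text
clock: 9.3
tool_pos: [0.4535, -0.1521, 0.2568]
eef_rot: [0.992, 0.057, -0.108, 0.006]
contact_force: [0.5, -0.3, -1.9]
opening: 0.23
finger_force: 55.0
[ 0.4575436  -0.15159615  0.27539482]
```

View pics/p3.png

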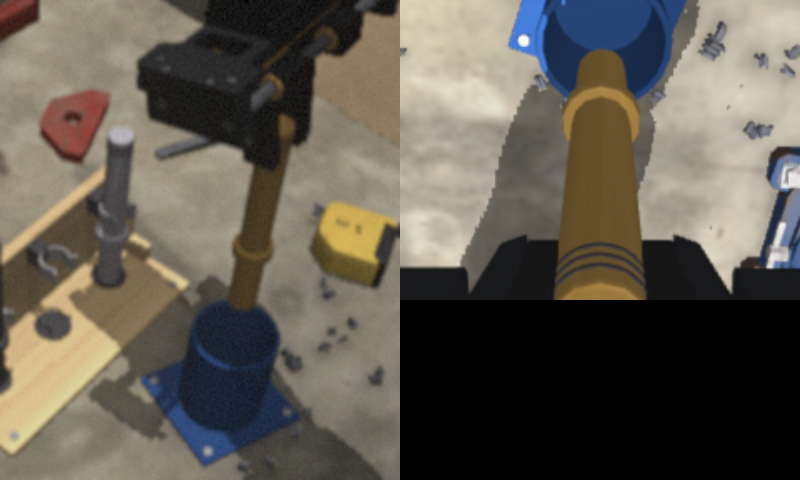

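The drift hangs in line with the pot axis: extended down, it meets the rim centre at about (235,335) in the crop. Lowering.

```bash
python3 -m jog '[[[0.0022,0,0.0098,0,0,0],[0.0043,0,0.0195,0,0,0],[0.0043,0,0.0195,0,0,0],[0.0043,0,0.0195,0,0,0],[0.0043,0,0.0195,0,0,0],[0.0032,0,0.0146,0,0,0],[0.0022,0,0.0098,0,0,0],[0,0,0,0,0,0],[0,0,0,0,0,0]]]'
python3 -m jog '[[[0.0005,0,0.003,0,0,0],[0.0005,0,0.003,0,0,0],[0.0005,0,0.002,0,0,0],[0,0,0,0,0,0]]]'
```

```text
clock: 10.58
tool_pos: [0.4533, -0.1527, 0.1424]
eef_rot: [0.993, 0.057, -0.108, 0.006]
contact_force: [-0.5, -0.0, -2.6]
opening: 0.235
finger_force: 55.0
clock: 11.08
tool_pos: [0.4524, -0.1526, 0.1337]
eef_rot: [0.992, 0.057, -0.109, 0.006]
contact_force: [-0.1, -0.5, -3.3]
opening: 0.237
finger_force: 55.0
```

```bash
for i in 1; do python3 -m jog '[[[0.0004,0,0.002,0,0,0],[0.0004,0,0.002,0,0,0],[0.0002,0,0.001,0,0,0],[0,0,0,0,0,0]]]'; done
```

```text
clock: 11.58
tool_pos: [0.4524, -0.1526, 0.1287]
eef_rot: [0.992, 0.057, -0.109, 0.006]
contact_force: [-0.3, -0.2, -3.9]
opening: 0.237
finger_force: 55.0
```

```bash
python3 -m jog '[[[0.0004,0,0.002,0,0,0],[0,0,0,0,0,0]]]'
```

```text
clock: 11.82
tool_pos: [0.4522, -0.1526, 0.1266]
eef_rot: [0.992, 0.057, -0.109, 0.006]
contact_force: [0.4, 0.7, -2.9]
opening: 0.232
finger_force: 55.0
```

```bash
python3 -m jog '[[[0.0002,0,0.001,0,0,0],[0,0,0,0,0,0]]]'
```

```text
clock: 12.08
tool_pos: [0.4526, -0.1527, 0.1262]
eef_rot: [0.992, 0.057, -0.108, 0.006]
contact_force: [-0.3, 0.9, 4.0]
opening: 0.235
finger_force: 55.0
```

The force changed from −3.3 to +4 N at the expected height, so the foot is on the floor. Opening gently and withdrawing along the fingers.

```bash
python3 -m jog '[[[0,0,0,0,0,0],[0,0,0,0,0,0],[0,0,0,0,0,0],[0,0,0,0,0,0]]]' 0.03 20 && python3 -m jog '[[[0,0,0,0,0,0],[0,0,0,0,0,0],[0,0,0,0,0,0],[0,0,0,0,0,0]]]' 0.075
python3 -m jog '[[[0,0,-0.01,0,0,0],[0,0,-0.015,0,0,0],[0,0,-0.02,0,0,0],[0,0,-0.03,0,0,0],[0,0,-0.03,0,0,0],[0,0,-0.03,0,0,0],[0,0,-0.03,0,0,0],[0,0,-0.02,0,0,0],[0,0,0,0,0,0],[0,0,0,0,0,0],[0,0,0,0,0,0]]]'
python3 - <<'E'
from plant import *
from h import *
s,w,p=look(); S=snapshot("scene"); print(s['clock'])
o=np.zeros((480,800,3),np.uint8); o[:,:400]=cv2.resize(S['frame'][100:340,260:460],(400,480)); o[:300,400:]=cv2.resize(w['frame'],(400,300))
cv2.imwrite('pics/p4.png',o[:,:,::-1])
E
```

```text
clock: 12.58
tool_pos: [0.4523, -0.1526, 0.1256]
eef_rot: [0.992, 0.057, -0.109, 0.006]
contact_force: [-0.1, -0.2, 0.5]
opening: 0.339
finger_force: 0.0
clock: 13.08
tool_pos: [0.4523, -0.1526, 0.1257]
eef_rot: [0.992, 0.057, -0.109, 0.006]
contact_force: [-0.2, -0.0, 0.2]
opening: 0.77
finger_force: 0.0
clock: 14.45
tool_pos: [0.4913, -0.148, 0.3055]
eef_rot: [0.992, 0.057, -0.11, 0.006]
contact_force: [0.1, 0.5, -0.5]
opening: 0.848
finger_force: 0.0
14.45
```

View pics/p4.png

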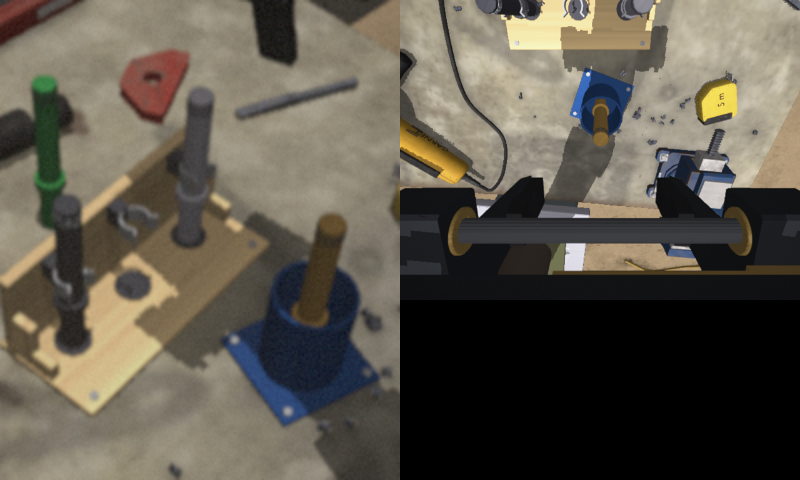

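The brass drift stands foot down in the pot (crop 325,265). Steel (68,275) and aluminium (193,165) are in their clips, and the gripper is clear.

```bash
python3 -c "
from plant import *
print(finish_job())"
```

```text
the job is handed in; nothing more can be done
None
```

The brass drift was snapped forward out of its clip and now stands foot down on the floor of the blue pot; the steel and aluminium drifts are still in their clips, and the job was handed in at about 14.5 s with the gripper clear.

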